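# Slide a pack of tapes home into the empty lane

### The arm

A 6-joint arm with a two-finger parallel gripper is mounted at the origin on the work surface. World frame = base frame: x ahead of the robot, y to its left, z up, the work surface at z = 0. Lengths are in m, angles in degrees, forces in N, time in s.
With the tool pointing down it reaches from about 0.325 to 0.75 m from the base axis. Payload 7.6 kg.
Tool frame: the origin (TCP) lies between the finger pads; the fingertips stand 19 mm ahead of it and the grasp point (between the pads) is the TCP; z points along the fingers, y is the line along which they close (so a half turn about z gives the same grasp; the last joint's range is limited). The gripper opens to 85 mm and grips with 20 to 120 N. Pads are 22 mm wide; open, the fingers measure 114 mm over their backs; the gripper's body (76 mm by 85 mm) begins 54 mm behind the grasp point. The pads swing forward as they close: fully open they stand 13 mm farther back than shut.
Start: joints at [-73.47, 2.991, 80.254, -0, 96.75, -4.028], TCP at [0.184, -0.492, 0.25] pointing down, gripper open.
Joint ranges: [-166.34, 166.34], [-52.06, 124.39], [6.96, 135.62], [-60.46, 240.46], [14.63, 156.25], [-167.68, 167.68]. Speed limits (degrees/s): [147.25, 147.25, 172.46, 180, 180, 180].

### API

Orientations are given as a 3x3 rotation matrix whose columns are the frame's x, y, z axes.
In Python, from workcell import get_state, optics, ticket gives the robot as it stands.
- The arm moves only by the shell command python3 -m handwheel 'ROWS' [FORCE]. ROWS is JSON, a list of rows, each an object of numbers: "ax", "ay", "az": the turn, a rotation vector about the tool's x, y, z in rad; "tx", "ty", "tz": the shift along the tool's x, y, z in cm; "claw": the opening in per cent of the stroke, from 0 (shut) to 100 (fully open). A call has 1 to 5 rows; each row is the pose to reach, as a shift and turn from the pose commanded when the call began, along the tool's axes at that moment; what a row does not reach only later rows make up. A row lasts 1/12 s, in which the tool goes at most 41.7 mm and 7.16 degrees, less where a joint would pass 70% of its speed; a pose out of reach is approached as far as the arm can. A call with a gripper value outside its range is refused whole. The fingers move at their own pace and stop on an object; FORCE is the grip in N (left out, the last holds). Time passes only in rows, so rows that repeat a pose let the fingers close. It gives the time, the measured TCP pose, the force, the opening and the grip force at its end, in the units of the state.
- get_state(): the state, without advancing time (a new reading comes with each control period).
- optics.get_image(name): name is "scene" or "top"; returns (picture, depth): 480x640x3 uint8, red, green, blue; 480x640 float32, m along the optical axis (not along the pixel's ray), 0 where there is no reading.
- optics.calibration(name): a dict with "fx", "fy", "cx", "cy" (pixels), "R" (3x3) and "t" (3): a world point X has camera coordinates R X + t. Camera axes: x right, y down, z forward; pixel columns grow to the right and rows downward; lengths in m; the calibration is good to about 2 mm. A picture is of the moment at which its call begins. calibration takes no time and is no camera call.
- ticket.sign_off(): hands the job in; it is judged then, once.
The state is a dict: "t": time; "joints": joint angles; "joint_velocities": joint speeds; "joint_efforts": joint torques, N m; "eef_pos": TCP position; "orientation": TCP orientation; "contact_force": force on the tool from outside, world axes, zero at the start; "moment": the same for the moment, N m; "grip_width": finger opening in m; "grip_force": force on a finger pad.
Only numpy, scipy, OpenCV 4.12 (cv2) and the standard library are available. Lean on these libraries where they do the work, as an engineer would, in place of code of your own. Each camera call takes 0.05 s, during which the arm holds its last target. There are 200 camera calls.

### The job

With the fingertips, push the loose pack of cassettes set down on the open end of the plywood board into the empty lane and right home against the stop at its end, so slowly and so straight that its side labels never scrape: neither the pack nor the gripper may touch any of the guide rails. Slide it only, do not lift or tip it, and leave the two stored packs, the single cassette case and the glass where they are.

Things in the scene. Friction and masses are not known exactly. Their poses are not given: they have to be found in the camera images.
- board: Plywood board lying flat, fixed, on the white table: 540 (x) x 320 (y) x 18 mm thick. Origin: centre of its underside, z up; +x is the direction in which packs go in. The end x = -270 to -30 mm is bare; two lanes stand side by side on the rest, centre lines at y = -70 and +70 mm (either may be the empty one).
- free_lane: The empty lane, fixed on the board, open at the top. Origin: on the board's top face, at the middle of the end stop's face; +x points along the lane into the stop, y across, z up. Mouth at x = -280 mm, stop face at x = 0 (a pack that is home has its origin at x = -56 mm), 110 mm clear between the rails (y = -55 to +55 mm). Stop: aluminium angle 100 mm wide, 30 mm high.
- free_rails: The two guide rails of the empty lane (origin and axes as free_lane): aluminium angles along x = -280 to +4 mm, upright leg 2 mm thick, 15 mm high (top 33 mm above the table), inner faces at y = +55 and -55 mm, flat leg 2 mm high reaching 12 mm outward. Not to be touched.
- full_lane: The full lane beside it, same build, frame and sizes as free_lane; two packs are stored in it.
- full_rails: The two guide rails of the full lane, same build as free_rails, origin and axes as full_lane. Nothing may touch them.
- pack: The loose pack to push: cardboard carton of five cassettes, a plain box 112 (x) x 88 (y) x 72 mm high, 0.3 to 0.53 kg, cassette spines seen on top. Origin: centre of its underside, z up. It starts on the board's bare end, turned up to 0.3 rad from the lane's direction (either way), nose just short of the mouths. It goes in lengthwise with 11 mm to spare each side; it stops when not pushed.
- stored_front: Stored pack, same build as pack, in the full lane, its origin about 180 mm before that lane's stop face. Not to be moved.
- stored_back: Stored pack, same build, in the full lane, its origin about 60 mm before that lane's stop face. Not to be moved.
- case: Single cassette case standing on its long edge on the table, off the board's open end: 109 (x) x 17 (y) x 70 mm high. Origin: centre of its underside. Not to be moved.
- glass: Small empty glass on the table, off the board's open end: 72 mm across, 85 mm high. Origin: centre of its underside. Not to be moved.
There are look-alikes about, which are no part of the job. Leave any green or yellow look-alike of the pack alone.

How it is judged:
By the outcome, as a careful person would: the job done as asked, in the order asked, and still so for the second after the job is handed in, with the robot touching nothing.
It also fails if it takes over 61 s, if anything falls off the work surface, if the arm or the gripper's body presses on something with over 40 N, if the wrist force passes 120 N, or if a joint passes its speed limit or range.

## Working session

There is one attempt and no reset: what is moved stays moved. The work goes in short steps, Python scripts to look and compute and a shell command to move; the robot and the scene stay as the last step left them, time stands still between calls to the robot, and variables do not carry over. Pictures are saved under pics/ and viewed, at most 10 in all, crops included, and the job is handed in when it is done.

```bash
ls; mkdir -p pics
python3 - <<'E'
from workcell import get_state, optics
import cv2, numpy as np
s=get_state(); print(s)
for n in("scene","top"):
    im,d=optics.get_image(n); cv2.imwrite(f"pics/{n}0.png",im[:,:,::-1]); np.save(f"{n}0_d.npy",d); np.save(f"{n}0.npy",im)
    print(n,optics.calibration(n))
E
```

```text
pics
{'t': 0.0, 'joints': array([-7.34697445e+01,  3.02793392e+00,  8.03119688e+01,  5.12553347e-04,
        9.67507194e+01, -4.02745208e+00]), 'joint_velocities': array([-0.03487253,  0.02270002, -0.07555913, -0.00840503, -0.06075214,
        0.05826454]), 'joint_efforts': array([ 9.58771852e-04, -3.81670654e+01, -3.60181475e+01, -5.77930450e-05,
        6.15015248e-03, -1.42132910e-05]), 'eef_pos': array([ 0.18430461, -0.49129802,  0.24947514]), 'orientation': array([[ 9.36318649e-01,  3.51151238e-01, -4.41498234e-04],
       [ 3.51151495e-01, -9.36317425e-01,  1.51881137e-03],
       [ 1.19950003e-04, -1.57712418e-03, -9.99998749e-01]]), 'contact_force': array([-0.44243923,  0.07613814, -0.37104054]), 'moment': array([ 0.02636452, -0.01147356, -0.06613389]), 'grip_force': 0.0, 'grip_width': 0.08563721459864304}
scene {'fx': 452.93574782427345, 'fy': 452.93574782427345, 'cx': 323.3658419126872, 'cy': 237.77319830178263, 'R': array([[ 0.2734783 ,  0.96174118, -0.01623356],
       [ 0.49561203, -0.15535501, -0.85453703],
       [-0.82436541,  0.22565178, -0.51913672]]), 't': array([-0.19443409, -0.20312062,  1.2875659 ])}
top {'fx': 592.2787669960701, 'fy': 592.2787669960701, 'cx': 309.9401256861749, 'cy': 246.6468572555161, 'R': array([[-0.01206038, -0.99987831,  0.00989485],
       [-0.99575335,  0.01110623, -0.09138877],
       [ 0.09126776, -0.01095501, -0.99576613]]), 't': array([0.07808904, 0.5543285 , 1.09665966])}
```

View pics/top0.png

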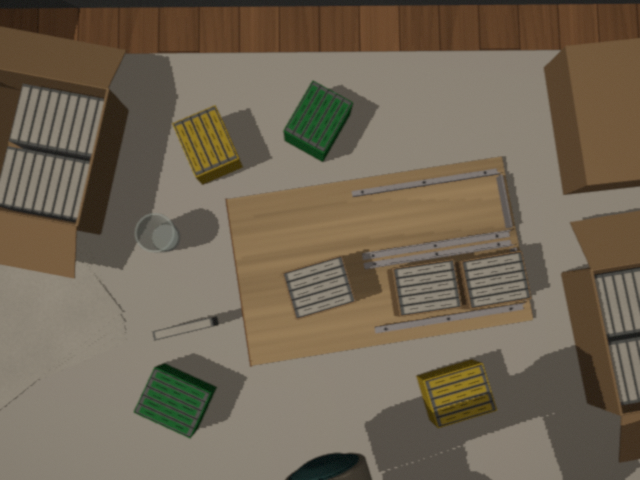

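View pics/scene0.png

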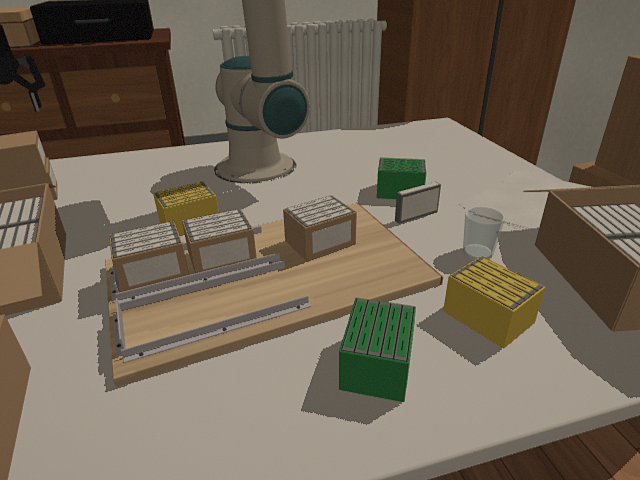

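The loose pack is the white-spined carton at top px (319,288), alone on the bare board. Look-alikes in the top view:
- stored packs at (427,287) and (495,279)
- yellow at (207,145) and (456,393)
- green at (319,120) and (175,400)
- cartons in the boxes at the left and right edges

The empty lane is the upper one in the picture, with rails about (353,193)–(498,172) and (365,255)–(509,235) and the stop at (505,200). Next I'll measure and take a close crop.

```bash
cat > h.py <<'E'
import numpy as np, cv2
from workcell import get_state, optics
C=optics.calibration("top"); K=np.array([[C['fx'],0,C['cx']],[0,C['fy'],C['cy']],[0,0,1]])
def ray(uv,z):
    uv=np.atleast_2d(np.asarray(uv,float)); d=np.c_[uv,np.ones(len(uv))]@np.linalg.inv(K).T@C['R']
    c=-C['R'].T@C['t']; return c+d*((z-c[2])/d[:,2])[:,None]
def cloud(d):
    v,u=np.mgrid[:480,:640]; p=np.dstack([(u-C['cx'])/C['fx']*d,(v-C['cy'])/C['fy']*d,d])
    return (p-C['t'])@C['R']
def rect(P):
    r=cv2.minAreaRect((P[:,:2]*1000).astype(np.float32)); b=cv2.boxPoints(r); return r,b
def boards(im,d):
    """board frame from mask of board-top height & wood colour"""
    P=cloud(d); hsv=cv2.cvtColor(im,cv2.COLOR_RGB2HSV)
    m=((hsv[...,0]>8)&(hsv[...,0]<25)&(hsv[...,1]>70)&(abs(P[...,2]-.018)<.012)&(d>0)).astype(np.uint8)
    m=cv2.morphologyEx(m,cv2.MORPH_OPEN,np.ones((3,3)))
    n,l,s,c=cv2.connectedComponentsWithStats(m); m2=(m>0)&(P[...,1]>-.45)&(P[...,1]<.25)&(P[...,0]>.2)&(P[...,0]<.8)
    v,u=np.nonzero(m2); return ray(np.c_[u,v],.018)
def packs(d,lo=.08,hi=.1):
    """top-face blobs at height .09: centre, size, angle"""
    P=cloud(d); m=((P[...,2]>lo)&(P[...,2]<hi)&(d>0)).astype(np.uint8)
    m=cv2.morphologyEx(m,cv2.MORPH_OPEN,np.ones((3,3)))
    n,l,s,c=cv2.connectedComponentsWithStats(m); o=[]
    for i in range(1,n):
        if 1000<s[i,4]<6000:
            v,u=np.nonzero(l==i); o.append((c[i],s[i,4],rect(ray(np.c_[u,v],.09)),np.median(P[...,2][l==i])))
    return o
E
python3 - <<'E'
from h import *
np.set_printoptions(suppress=True,precision=1)
im=np.load("top0.npy");d=np.load("top0_d.npy")
b=boards(im,d); r,bx=rect(b); print("board",len(b),r,bx)
for c,a,(r,bx),z in packs(d): print(c,a,np.array(r[0]),r[1],r[2],z,"\n",bx)
# rails: grey, above board
P=cloud(d)
print("corners hand", ray([(227,199),(503,157),(532,320),(250,364)],.018)*1000)
print("rail hand outer/inner, stop", ray([(353,193),(498,172),(365,255),(509,235),(375,328),(523,308)],.033)*1000)
cv2.imwrite("pics/crop1.png",cv2.resize(im[140:370,220:540,::-1],None,fx=2.5,fy=2.5,interpolation=cv2.INTER_CUBIC))
E
```

```text
board 33736 ((484.42352294921875, -118.27081298828125), (545.3861083984375, 671.0955200195312), 7.701851844787598) [[ 169.2  177.7]
 [ 259.2 -487.3]
 [ 799.6 -414.2]
 [ 709.7  250.8]]
[60.5 48.3] 1909 [920.  525.1] (230.24879455566406, 34.88187789916992) 78.91915893554688 0.09022307319125569 
 [[880.7 415.5]
 [914.9 408.8]
 [959.2 634.8]
 [925.  641.5]]
[ 55.8 120. ] 4991 [784.8 529.9] (151.44590759277344, 111.11637878417969) 78.56910705566406 0.09105898161655505 
 [[715.4 466.7]
 [824.3 444.7]
 [854.3 593.1]
 [745.4 615.2]]
[ 41.9 182.5] 4974 [669.8 553.1] (151.46742248535156, 109.65956115722656) 78.61506652832031 0.09113299998365135 
 [[601.1 489.7]
 [708.6 468.1]
 [738.5 616.6]
 [631.  638.2]]
[606.3 228. ] 1258 [ 576.5 -461.8] (38.71625518798828, 125.55968475341797) 8.27127742767334 0.0898178829366808 
 [[ 548.3 -402.4]
 [ 566.3 -526.7]
 [ 604.7 -521.1]
 [ 586.6 -396.8]]
[ 37.3 257.6] 1484 [534.4 556.9] (140.4911651611328, 42.51711654663086) 78.39842987060547 0.08975176595322469 
 [[499.5 492.4]
 [541.1 483.8]
 [569.4 621.4]
 [527.7 630. ]]
[494.5 279.4] 3152 [ 487.  -255.1] (87.9064712524414, 114.92514038085938) 9.169083595275879 0.09181714564714467 
 [[ 434.5 -205.4]
 [ 452.8 -318.9]
 [ 539.6 -304.9]
 [ 521.3 -191.4]]
[318.1 286.9] 3119 [477.6  58.7] (87.94880676269531, 111.79740905761719) 15.79658317565918 0.09173441931155141 
 [[420.1 100.5]
 [450.5  -7. ]
 [535.1  16.9]
 [504.7 124.5]]
[425.7 287.4] 3150 [ 474.4 -132.3] (87.91744995117188, 113.47109985351562) 7.792304992675781 0.09179900967381945 
 [[ 423.2  -82.1]
 [ 438.5 -194.5]
 [ 525.6 -182.6]
 [ 510.3  -70.1]]
corners hand [[ 649.3  229.5   18. ]
 [ 726.2 -304.8   18. ]
 [ 411.9 -346.7   18. ]
 [ 336.8  186.3   18. ]]
rail hand outer/inner, stop [[ 655.8  -11.2   33. ]
 [ 693.5 -288.9   33. ]
 [ 537.5  -31.6   33. ]
 [ 572.4 -304.7   33. ]
 [ 401.3  -47.4   33. ]
 [ 434.9 -325.1   33. ]]
```

View pics/crop1.png

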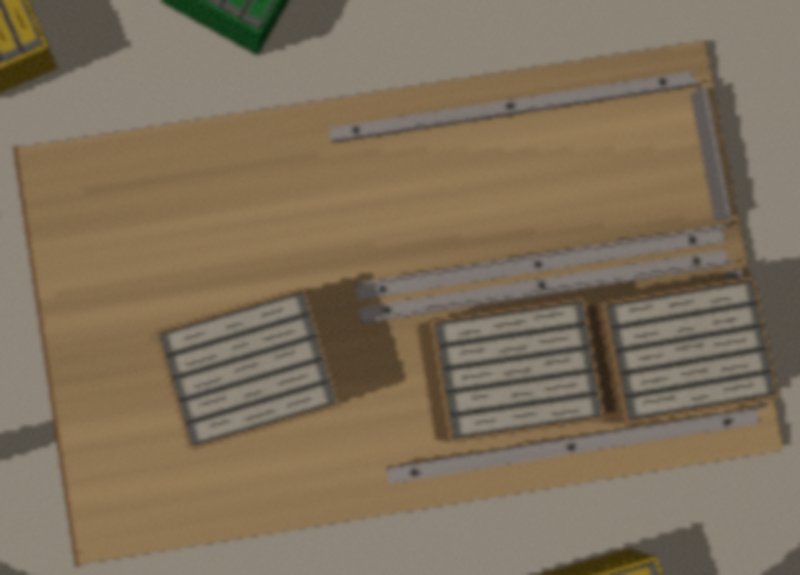

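The crop shows the loose pack (top px 318,287) with four rows of spines visible between its edges. It is free of the rails and turned about 8° from the board. The upper lane is empty and its stop is at px (505,200). I'll now refine the board and lane frame.

Run:
```python
from h import *
np.set_printoptions(suppress=True,precision=2)
im=np.load("top0.npy");d=np.load("top0_d.npy")
lab=cv2.cvtColor(im,cv2.COLOR_RGB2LAB).astype(int)
hsv=cv2.cvtColor(im,cv2.COLOR_RGB2HSV)
poly=np.zeros((480,640),np.uint8); cv2.fillPoly(poly,[np.array([(215,190),(512,145),(545,328),(240,376)])],1)
m=((lab[...,2]>140)&(poly>0)).astype(np.uint8); m=cv2.morphologyEx(m,cv2.MORPH_CLOSE,np.ones((25,25)))
m=cv2.morphologyEx(m,cv2.MORPH_OPEN,np.ones((3,3)))
cs,_=cv2.findContours(m,cv2.RETR_EXTERNAL,cv2.CHAIN_APPROX_NONE); c=max(cs,key=cv2.contourArea)[:,0,:]
W=ray(c,.018)[:,:2]*1000
a0=np.radians(8); ex=np.array([np.sin(a0),-np.cos(a0)]); ey=np.array([np.cos(a0),np.sin(a0)]); o=np.array([531,-59.])
L=np.c_[(W-o)@ex,(W-o)@ey]
for nm,sel,ax in(("y+",(L[:,1]>150)&(abs(L[:,0])<230),1),("y-",(L[:,1]<-150)&(abs(L[:,0])<200),1),("x-",(L[:,0]<-260)&(abs(L[:,1])<130),0),("x+",(L[:,0]>262)&(abs(L[:,1])<130),0)):
    q=L[sel]; p=np.polyfit(q[:,1-ax],q[:,ax],1); print(nm,len(q),"at0",p[1],"slope deg",np.degrees(np.arctan(p[0])),np.std(q[:,ax]-np.polyval(p,q[:,1-ax])))
# rails: grey pixels inside the board
g=((lab[...,2]<136)&(poly>0)).astype(np.uint8); v,u=np.nonzero(g); R=ray(np.c_[u,v],.033)[:,:2]*1000; R=np.c_[(R-o)@ex,(R-o)@ey]
for x0 in range(-20,240,40):
    s=(abs(R[:,0]-x0)<12); y=np.sort(R[s][:,1]); 
    h,e=np.histogram(y,np.arange(-150,150,3)); print(x0,[(int(e[i]),int(h[i])) for i in range(len(h)) if h[i]>15 and (e[i]>0)])
```

```text
y+ 235 at0 159.30697740774633 slope deg 0.3677261107598135 0.5632983261198663
y- 209 at0 -158.61235006215296 slope deg 0.36546939635416653 0.5391317127107736
x- 135 at0 -271.16178773590553 slope deg -0.3306008950674514 0.5485365987610004
x+ 95 at0 267.53135203352883 slope deg -0.6318251662293772 1.495945603541965
-20 [(3, 18), (6, 20), (9, 20), (12, 20), (126, 19), (129, 19), (132, 16)]
20 [(3, 16), (6, 19), (9, 21), (12, 21), (126, 20), (129, 20), (132, 17)]
60 [(6, 19), (9, 21), (12, 21), (126, 20), (129, 20), (132, 18)]
100 [(6, 19), (9, 21), (12, 20), (126, 18), (129, 19), (132, 20)]
140 [(6, 20), (9, 21), (12, 20), (126, 19), (129, 20), (132, 20)]
180 [(6, 21), (9, 20), (12, 20), (126, 21), (129, 18), (132, 20)]
220 [(6, 21), (9, 18), (12, 20), (126, 20), (129, 18), (132, 21)]
```

```bash
python3 -m handwheel '[{"tx":2.5,"ty":-2.8,"az":0.05,"claw":100},{"tx":5,"ty":-5.6,"az":0.1},{"tx":7.5,"ty":-8.4,"az":0.15},{"tx":10,"ty":-11.2,"az":0.2},{"tx":12.5,"ty":-14,"az":0.213}]'; python3 -m handwheel '[]' ; sed -n 1,1p /dev/null
```

```text
invalid input at $[0]: expected keys ax, ay, az, tx, ty, tz, claw
invalid input at $: expected 1 to 5 rows
```

```bash
python3 -m handwheel '[{"ax":0,"ay":0,"az":0.05,"tx":2.5,"ty":-2.8,"tz":0,"claw":100},{"ax":0,"ay":0,"az":0.1,"tx":5,"ty":-5.6,"tz":0,"claw":100},{"ax":0,"ay":0,"az":0.15,"tx":7.5,"ty":-8.4,"tz":0,"claw":100},{"ax":0,"ay":0,"az":0.2,"tx":10,"ty":-11.2,"tz":0,"claw":100},{"ax":0,"ay":0,"az":0.213,"tx":12.5,"ty":-14,"tz":0,"claw":100}]'
```

```text
t: 0.52
eef_pos: [0.2524, -0.3149, 0.2498]
orientation: [[0.99, 0.142, -0.0], [0.142, -0.99, 0.001], [-0.0, -0.001, -1.0]]
contact_force: [0.6, 0.0, -0.0]
grip_width: 0.0855
grip_force: 0.0
```

```bash
for i in 1 2; do python3 -m handwheel '[{"ax":0,"ay":0,"az":0,"tx":1.96,"ty":-3.34,"tz":0,"claw":100},{"ax":0,"ay":0,"az":0,"tx":3.92,"ty":-6.68,"tz":0,"claw":100},{"ax":0,"ay":0,"az":0,"tx":5.88,"ty":-10.02,"tz":0,"claw":100},{"ax":0,"ay":0,"az":0,"tx":7.84,"ty":-13.36,"tz":0,"claw":100},{"ax":0,"ay":0,"az":0,"tx":9.8,"ty":-16.7,"tz":0,"claw":100}]'; done
```

```text
t: 0.93
eef_pos: [0.325, -0.1353, 0.2501]
orientation: [[0.989, 0.145, 0.0], [0.145, -0.989, -0.0], [0.0, 0.0, -1.0]]
contact_force: [1.4, -0.4, -0.9]
grip_width: 0.0855
grip_force: 0.0
t: 1.35
eef_pos: [0.3978, 0.0444, 0.2501]
orientation: [[0.989, 0.146, 0.0], [0.146, -0.989, -0.0], [0.0, 0.0, -1.0]]
contact_force: [0.8, -1.0, 0.0]
grip_width: 0.0855
grip_force: 0.0
```

```bash
python3 -m handwheel '[{"ax":0,"ay":0,"az":0,"tx":0,"ty":0,"tz":4,"claw":100},{"ax":0,"ay":0,"az":0,"tx":0,"ty":0,"tz":8,"claw":100},{"ax":0,"ay":0,"az":0,"tx":0,"ty":0,"tz":12,"claw":100},{"ax":0,"ay":0,"az":0,"tx":0,"ty":0,"tz":16,"claw":100},{"ax":0,"ay":0,"az":0,"tx":0,"ty":0,"tz":19,"claw":100}]'
python3 - <<'E'
from h import *
for n in("scene",):
    im,d=optics.get_image(n); cv2.imwrite("pics/s1.png",im[120:320,100:480,::-1].repeat(2,0).repeat(2,1))
E
```

```text
t: 1.77
eef_pos: [0.3958, 0.0425, 0.0568]
orientation: [[0.989, 0.146, -0.003], [0.146, -0.989, -0.0], [-0.003, -0.0, -1.0]]
contact_force: [0.5, -0.9, -0.3]
grip_width: 0.0855
grip_force: 0.0
```

View pics/s1.png

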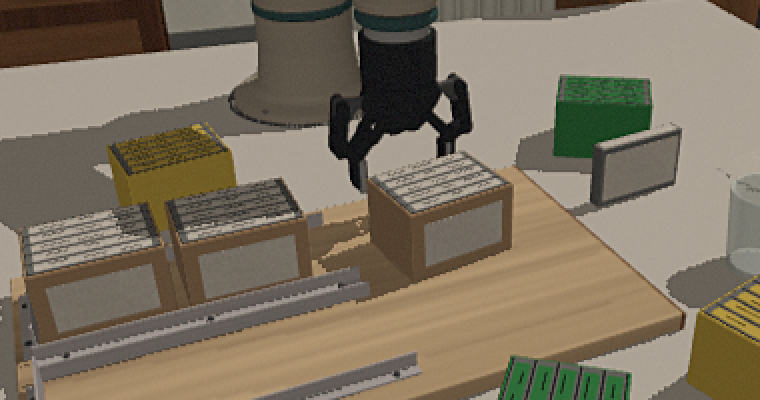

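```bash
for i in 1 2 3 4; do python3 -m handwheel '[{"ax":0,"ay":0,"az":0,"tx":0.5,"ty":0,"tz":0,"claw":100},{"ax":0,"ay":0,"az":0,"tx":1,"ty":0,"tz":0,"claw":100},{"ax":0,"ay":0,"az":0,"tx":1.5,"ty":0,"tz":0,"claw":100},{"ax":0,"ay":0,"az":0,"tx":2,"ty":0,"tz":0,"claw":100},{"ax":0,"ay":0,"az":0,"tx":2.5,"ty":0,"tz":0,"claw":100}]' | egrep 't:|eef|contact'; done
cat >> h.py <<'E'
O=np.array([531.2,-57.7]); A=np.radians(8.37); EX=np.array([np.sin(A),-np.cos(A)]); EY=np.array([np.cos(A),np.sin(A)])
def bf(p): p=np.atleast_2d(p)[:,:2]-O; return np.c_[p@EX,p@EY]
def look(tag):
    im,d=optics.get_image("top"); P=cloud(d)
    cv2.imwrite(f"pics/{tag}.png",cv2.resize(im[140:370,220:540,::-1],None,fx=2.5,fy=2.5))
    m=((P[...,2]>.083)&(P[...,2]<.1)&(d>0)).astype(np.uint8); v,u=np.nonzero(m)
    B=bf(ray(np.c_[u,v],.09)*1000); k=(abs(B[:,1])<160)&(abs(B[:,0])<270)
    m2=np.zeros_like(m); m2[v[k],u[k]]=1; m2=cv2.morphologyEx(m2,cv2.MORPH_OPEN,np.ones((3,3)))
    n,l,s,_=cv2.connectedComponentsWithStats(m2)
    for i in range(1,n):
        if s[i,4]>600:
            v,u=np.nonzero(l==i); B=bf(ray(np.c_[u,v],.09)*1000).astype(np.float32)
            r=cv2.minAreaRect(B); print("blob",s[i,4],np.round(r[0],1),np.round(r[1],1),round(r[2],2)); print(np.round(cv2.boxPoints(r),0).tolist())
    st=get_state(); print("tcp",np.round(bf(st['eef_pos']*1000),1),st['eef_pos'][2],st['t'])
E
python3 -c "from h import *; look('l1')"
```

```text
t: 2.23
eef_pos: [0.4237, 0.0462, 0.062]
contact_force: [-3.7, 0.8, 2.1]
t: 2.65
eef_pos: [0.4474, 0.0495, 0.0604]
contact_force: [-5.8, -1.1, 5.4]
t: 3.07
eef_pos: [0.4722, 0.0531, 0.0604]
contact_force: [-6.6, -0.6, 4.2]
t: 3.48
eef_pos: [0.4969, 0.0567, 0.0604]
contact_force: [-5.4, -1.2, 3.4]
blob 1054 [-119.3   63.3] [ 36.7 111.5] 89.93
[[-175.0, 45.0], [-64.0, 45.0], [-63.0, 82.0], [-175.0, 82.0]]
blob 3110 [189.4 -72.4] [113.9  87.9] 0.82
[[132.0, -29.0], [133.0, -117.0], [247.0, -116.0], [246.0, -28.0]]
blob 3119 [ 65.8 -67.1] [ 87.9 113. ] 89.42
[[9.0, -110.0], [122.0, -112.0], [123.0, -24.0], [10.0, -23.0]]
tcp [[-118.1  -16.4]] 0.06052725775396462 3.5333
```

View pics/l1.png

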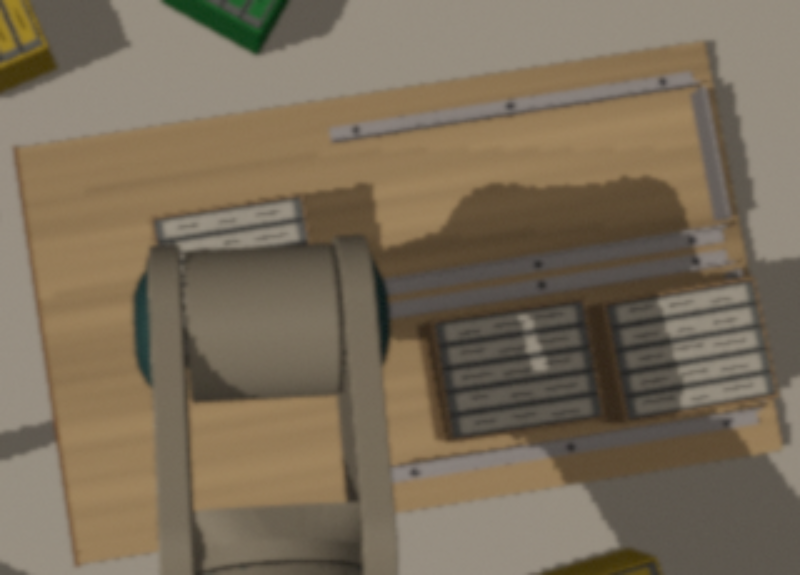

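The wrist is over the pack, but its far edge shows at crop px (157,215)–(298,198). It is squared to the board, with its centre at about (-119, 38) in the board frame. I'll finish the sideways push, back off, lift clear and look.

```bash
python3 -m handwheel '[{"ax":0,"ay":0,"az":0,"tx":0.4,"ty":0,"tz":0,"claw":100},{"ax":0,"ay":0,"az":0,"tx":0.8,"ty":0,"tz":0,"claw":100},{"ax":0,"ay":0,"az":0,"tx":1.2,"ty":0,"tz":0,"claw":100},{"ax":0,"ay":0,"az":0,"tx":1.6,"ty":0,"tz":0,"claw":100},{"ax":0,"ay":0,"az":0,"tx":2.0,"ty":0,"tz":0,"claw":100}]' | egrep 't:|eef|contact'
python3 -m handwheel '[{"ax":0,"ay":0,"az":0,"tx":0.4,"ty":0,"tz":0,"claw":100},{"ax":0,"ay":0,"az":0,"tx":0.7,"ty":0,"tz":0,"claw":100},{"ax":0,"ay":0,"az":0,"tx":1.0,"ty":0,"tz":0,"claw":100},{"ax":0,"ay":0,"az":0,"tx":1.2,"ty":0,"tz":0,"claw":100},{"ax":0,"ay":0,"az":0,"tx":1.2,"ty":0,"tz":0,"claw":100}]' | egrep 't:|eef|contact'
python3 -m handwheel '[{"ax":0,"ay":0,"az":0,"tx":-1,"ty":0,"tz":0,"claw":100},{"ax":0,"ay":0,"az":0,"tx":-3,"ty":0,"tz":0,"claw":100},{"ax":0,"ay":0,"az":0,"tx":-6,"ty":-2,"tz":0,"claw":100},{"ax":0,"ay":0,"az":0,"tx":-9,"ty":-4,"tz":-1,"claw":100},{"ax":0,"ay":0,"az":0,"tx":-12,"ty":-6,"tz":-3,"claw":100}]' | egrep 't:|eef|contact'
python3 -c "from h import *; look('l2')"
```

```text
t: 3.95
eef_pos: [0.5167, 0.0597, 0.0602]
contact_force: [-4.8, -2.0, 2.2]
t: 4.37
eef_pos: [0.5289, 0.0616, 0.0602]
contact_force: [-0.3, 0.3, -0.2]
t: 4.78
eef_pos: [0.3984, 0.1035, 0.0883]
contact_force: [-0.1, 0.1, 0.9]
blob 3048 [-119.6   69.8] [111.7  88.4] 0.04
[[-176.0, 114.0], [-175.0, 26.0], [-64.0, 26.0], [-64.0, 114.0]]
blob 3116 [189.5 -72.4] [113.9  87.9] 0.82
[[132.0, -29.0], [133.0, -117.0], [247.0, -116.0], [246.0, -28.0]]
blob 3135 [ 65.7 -67.1] [ 87.9 113.2] 89.42
[[9.0, -110.0], [122.0, -112.0], [123.0, -24.0], [9.0, -23.0]]
tcp [[-181.5 -109.2]] 0.09375980862856143 4.8333
```

```bash
python3 -m handwheel '[{"ax":0,"ay":0,"az":0,"tx":1,"ty":-1.5,"tz":-3,"claw":58},{"ax":0,"ay":0,"az":0,"tx":4,"ty":-4,"tz":-5,"claw":58},{"ax":0,"ay":0,"az":0,"tx":8,"ty":-4.5,"tz":-5,"claw":58},{"ax":0,"ay":0,"az":0,"tx":12,"ty":-4.5,"tz":-5,"claw":58},{"ax":0,"ay":0,"az":0,"tx":16,"ty":-4.5,"tz":-5,"claw":58}]' | egrep 't:|eef|contact'
for i in 1 2; do python3 -m handwheel '[{"ax":0,"ay":0,"az":-0.12,"tx":0,"ty":0,"tz":0,"claw":58},{"ax":0,"ay":0,"az":-0.24,"tx":0,"ty":0,"tz":0,"claw":58},{"ax":0,"ay":0,"az":-0.36,"tx":0,"ty":0,"tz":0,"claw":58},{"ax":0,"ay":0,"az":-0.48,"tx":0,"ty":0,"tz":0,"claw":58},{"ax":0,"ay":0,"az":-0.6,"tx":0,"ty":0,"tz":0,"claw":58}]' | egrep 't:|eef|contact'; done
python3 -m handwheel '[{"ax":0,"ay":0,"az":-0.12,"tx":0,"ty":0,"tz":0,"claw":58},{"ax":0,"ay":0,"az":-0.24,"tx":0,"ty":0,"tz":0,"claw":58},{"ax":0,"ay":0,"az":-0.3708,"tx":0,"ty":0,"tz":0,"claw":58},{"ax":0,"ay":0,"az":-0.3708,"tx":0,"ty":0,"tz":0,"claw":58}]'
python3 -c "from h import *; s=get_state(); print(bf(s['eef_pos']*1000), s['eef_pos'], bf(s['orientation'][:2,0]*1000+O), s['joints'])"
```

```text
t: 5.25
eef_pos: [0.5549, 0.1725, 0.1411]
contact_force: [-0.0, 0.4, -0.2]
t: 5.67
eef_pos: [0.5532, 0.1714, 0.1402]
contact_force: [0.5, 0.1, -0.7]
t: 6.08
eef_pos: [0.5531, 0.1714, 0.1404]
contact_force: [0.4, 0.1, -0.1]
t: 6.42
eef_pos: [0.5531, 0.1714, 0.1404]
orientation: [[-0.15, 0.989, 0.001], [0.989, 0.15, 0.0], [0.0, 0.002, -1.0]]
contact_force: [0.0, -0.6, 0.7]
grip_width: 0.0498
grip_force: 0.0
[[-223.44136636   54.96243296]] [0.55305176 0.17136203 0.14039173] [[-999.99063635   -4.32310135]] [1.35598612e+01 1.49940797e+01 7.95872475e+01 3.57475190e-03
 8.53302181e+01 4.94188528e+00]
```

```bash
python3 -m handwheel '[{"ax":0,"ay":0,"az":0,"tx":0,"ty":1,"tz":1,"claw":58},{"ax":0,"ay":0,"az":0,"tx":0,"ty":1.5,"tz":3,"claw":58},{"ax":0,"ay":0,"az":0,"tx":0,"ty":1.5,"tz":6,"claw":58},{"ax":0,"ay":0,"az":0,"tx":0,"ty":1.5,"tz":8,"claw":58},{"ax":0,"ay":0,"az":0,"tx":-0.5,"ty":1.5,"tz":8,"claw":58}]'
python3 -c "
from h import *
s=get_state(); print(bf(s['eef_pos']*1000), s['eef_pos'], bf(s['orientation'][:2,0]*1000+O))
im,d=optics.get_image('scene'); cv2.imwrite('pics/s2.png',im[120:380,90:490,::-1].repeat(2,0).repeat(2,1))"
```

```text
t: 6.83
eef_pos: [0.5655, 0.1683, 0.055]
orientation: [[-0.143, 0.99, -0.008], [0.99, 0.143, -0.002], [-0.0, -0.008, -1.0]]
contact_force: [-0.6, 0.7, -0.7]
grip_width: 0.0493
grip_force: 0.0
[[-218.59785349   66.87602517]] [0.56554351 0.16830431 0.05499797] [[-999.99548784    2.97353534]]
```

View pics/s2.png

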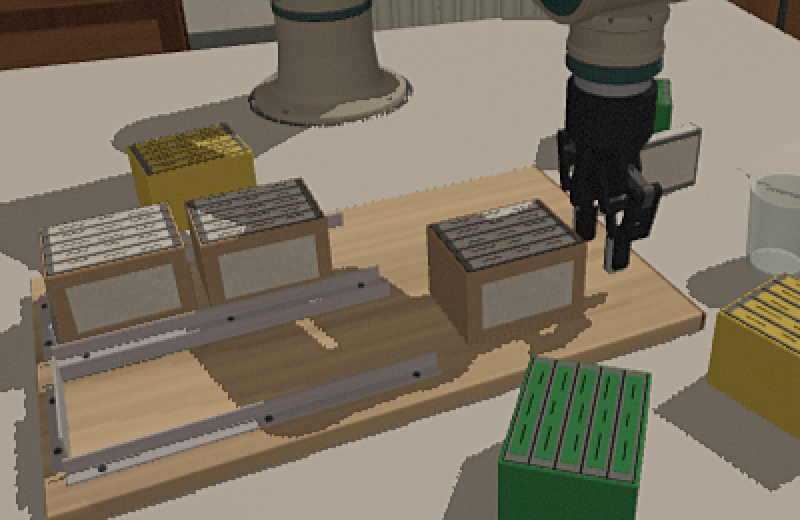

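The fingertips, at crop px (615,265), are lined up behind the pack's tail, and both rails lie ahead untouched. Now I push slowly along the lane.

```bash
for i in 1 2 3; do python3 -m handwheel '[{"ax":0,"ay":0,"az":0,"tx":-0.5,"ty":0,"tz":0,"claw":58},{"ax":0,"ay":0,"az":0,"tx":-1,"ty":0,"tz":0,"claw":58},{"ax":0,"ay":0,"az":0,"tx":-1.5,"ty":0,"tz":0,"claw":58},{"ax":0,"ay":0,"az":0,"tx":-2,"ty":0,"tz":0,"claw":58},{"ax":0,"ay":0,"az":0,"tx":-2.5,"ty":0,"tz":0,"claw":58}]' | egrep 't:|eef|contact'; done
python3 -c "from h import *; look('l3')"
```

```text
t: 7.3
eef_pos: [0.5724, 0.1431, 0.0613]
contact_force: [1.1, -0.2, -0.1]
t: 7.72
eef_pos: [0.5755, 0.1188, 0.0604]
contact_force: [-1.2, 5.1, 1.7]
t: 8.13
eef_pos: [0.5791, 0.0937, 0.0603]
contact_force: [-0.8, 4.6, 1.1]
blob 1026 [-38.7  69.4] [88.7 43.2] 89.34
[[-61.0, 25.0], [-18.0, 25.0], [-17.0, 114.0], [-60.0, 114.0]]
blob 3126 [189.3 -72.4] [114.1  87.9] 0.8
[[132.0, -29.0], [133.0, -117.0], [247.0, -116.0], [246.0, -28.0]]
blob 3132 [ 65.8 -67.1] [ 87.9 113.1] 89.42
[[9.0, -110.0], [122.0, -112.0], [123.0, -24.0], [10.0, -23.0]]
tcp [[-141.9   69.4]] 0.06021779761259085 8.1833
```

View pics/l3.png

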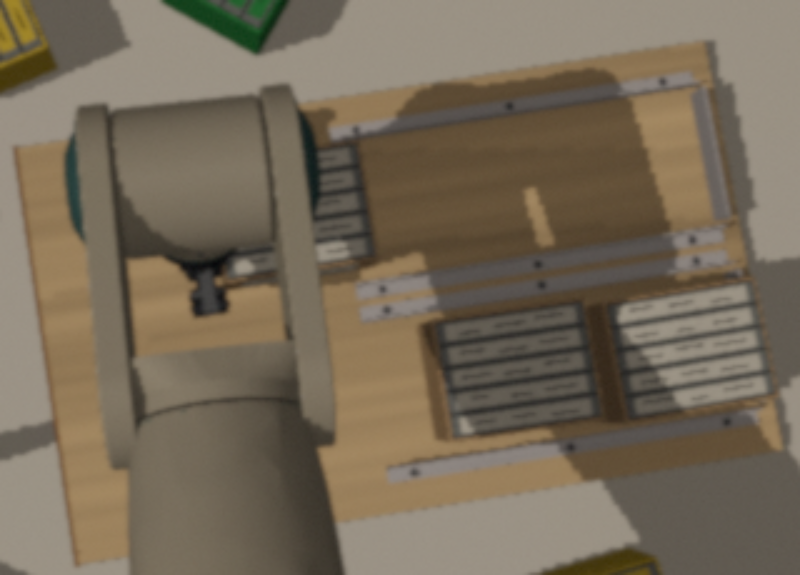

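The pack's nose is just inside the mouth (crop px 355–370, 140–255), centred at y≈69.5 and square. I'll carry on, measuring every 100 mm.

```bash
for i in 1 2 3 4; do python3 -m handwheel '[{"ax":0,"ay":0,"az":0,"tx":-0.5,"ty":0,"tz":0,"claw":58},{"ax":0,"ay":0,"az":0,"tx":-1,"ty":0,"tz":0,"claw":58},{"ax":0,"ay":0,"az":0,"tx":-1.5,"ty":0,"tz":0,"claw":58},{"ax":0,"ay":0,"az":0,"tx":-2,"ty":0,"tz":0,"claw":58},{"ax":0,"ay":0,"az":0,"tx":-2.5,"ty":0,"tz":0,"claw":58}]' | egrep 't:|eef|contact'; done
python3 -c "from h import *; look('l4')"
```

```text
t: 8.6
eef_pos: [0.5827, 0.0689, 0.0602]
contact_force: [-0.8, 3.1, 0.8]
t: 9.02
eef_pos: [0.5863, 0.0442, 0.0602]
contact_force: [-0.2, 3.1, 0.1]
t: 9.43
eef_pos: [0.5899, 0.0195, 0.0602]
contact_force: [-0.9, 3.2, -1.5]
t: 9.85
eef_pos: [0.5936, -0.0053, 0.0602]
contact_force: [-0.3, 2.8, -0.7]
blob 3127 [189.5 -72.4] [113.8  87.9] 0.8
[[132.0, -29.0], [133.0, -117.0], [247.0, -116.0], [246.0, -28.0]]
blob 2206 [ 75.4 -67.1] [87.9 93.7] 89.37
[[28.0, -111.0], [122.0, -112.0], [123.0, -24.0], [29.0, -23.0]]
tcp [[-41.9  69.3]] 0.060218173323731035 9.9
```

```bash
sed -i 's/s\[i,4\]>600/s[i,4]>150/' h.py; for i in 1 2 3; do python3 -m handwheel '[{"ax":0,"ay":0,"az":0,"tx":-0.5,"ty":0,"tz":0,"claw":58},{"ax":0,"ay":0,"az":0,"tx":-1,"ty":0,"tz":0,"claw":58},{"ax":0,"ay":0,"az":0,"tx":-1.5,"ty":0,"tz":0,"claw":58},{"ax":0,"ay":0,"az":0,"tx":-2,"ty":0,"tz":0,"claw":58},{"ax":0,"ay":0,"az":0,"tx":-2.5,"ty":0,"tz":0,"claw":58}]' | egrep 't:|eef|contact'; done
python3 -c "
from h import *; look('l5')
im,d=optics.get_image('scene'); cv2.imwrite('pics/s3.png',im[120:380,90:490,::-1].repeat(2,0).repeat(2,1))"
```

```text
t: 10.32
eef_pos: [0.5973, -0.03, 0.0603]
contact_force: [-0.3, 3.1, 0.3]
t: 10.73
eef_pos: [0.6009, -0.0547, 0.0602]
contact_force: [0.3, 4.3, -0.9]
t: 11.15
eef_pos: [0.6045, -0.0794, 0.0603]
contact_force: [-0.2, 3.9, -0.8]
blob 314 [77.6 36.2] [58.1 21.7] 0.1
[[48.0, 47.0], [49.0, 25.0], [107.0, 25.0], [107.0, 47.0]]
blob 3098 [189.5 -72.4] [113.7  87.9] 0.8
[[132.0, -29.0], [133.0, -117.0], [247.0, -116.0], [246.0, -28.0]]
tcp [[33.1 69.3]] 0.06028564253264983 11.2
```

View pics/s3.png

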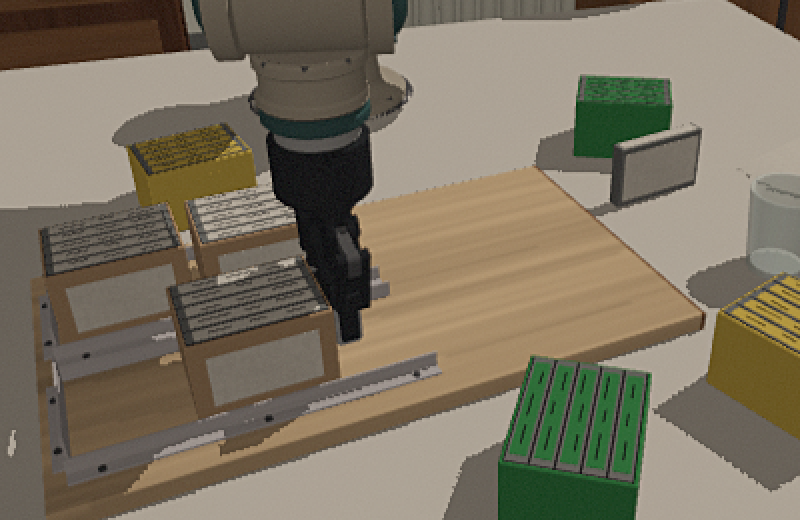

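The pack is midway in the lane (crop px 165–340, 255–415), square, with equal gaps to both rails (y 25 to 113). About 92 mm remain, and I'll slow down near the stop.

```bash
for i in 1 2 3; do python3 -m handwheel '[{"ax":0,"ay":0,"az":0,"tx":-0.5,"ty":0,"tz":0,"claw":58},{"ax":0,"ay":0,"az":0,"tx":-1,"ty":0,"tz":0,"claw":58},{"ax":0,"ay":0,"az":0,"tx":-1.5,"ty":0,"tz":0,"claw":58},{"ax":0,"ay":0,"az":0,"tx":-2,"ty":0,"tz":0,"claw":58},{"ax":0,"ay":0,"az":0,"tx":-2.5,"ty":0,"tz":0,"claw":58}]' | egrep 't:|eef|contact'; done
for i in 1 2 ; do python3 -m handwheel '[{"ax":0,"ay":0,"az":0,"tx":-0.15,"ty":0,"tz":0,"claw":58},{"ax":0,"ay":0,"az":0,"tx":-0.3,"ty":0,"tz":0,"claw":58},{"ax":0,"ay":0,"az":0,"tx":-0.45,"ty":0,"tz":0,"claw":58},{"ax":0,"ay":0,"az":0,"tx":-0.6,"ty":0,"tz":0,"claw":58},{"ax":0,"ay":0,"az":0,"tx":-0.7,"ty":0,"tz":0,"claw":58}]' | egrep 't:|eef|contact'; done
python3 -c "from h import *; look('l6')"
```

```text
t: 11.67
eef_pos: [0.6082, -0.1041, 0.0604]
contact_force: [0.2, 3.6, 0.9]
t: 12.08
eef_pos: [0.6119, -0.1289, 0.0604]
contact_force: [-0.3, 3.9, 1.3]
t: 12.5
eef_pos: [0.6155, -0.1536, 0.0604]
contact_force: [-0.6, 3.4, 2.5]
t: 12.92
eef_pos: [0.6164, -0.1601, 0.0603]
contact_force: [-1.4, 2.8, 1.4]
t: 13.33
eef_pos: [0.6174, -0.1672, 0.0602]
contact_force: [-0.8, 3.6, 1.8]
blob 339 [175.8  36.2] [66.  21.6] 0.47
[[143.0, 47.0], [143.0, 25.0], [209.0, 26.0], [209.0, 47.0]]
blob 750 [214.  -75.6] [64.6 81.1] 0.44
[[181.0, -35.0], [182.0, -116.0], [247.0, -116.0], [246.0, -35.0]]
blob 929 [ 32.2 -66.6] [87.9 45.8] 89.71
[[9.0, -110.0], [55.0, -111.0], [55.0, -23.0], [10.0, -23.0]]
tcp [[121.1  69.3]] 0.060288981546955715 13.3833
```

```bash
for i in 1 2; do python3 -m handwheel '[{"ax":0,"ay":0,"az":0,"tx":-0.04,"ty":0,"tz":0,"claw":58},{"ax":0,"ay":0,"az":0,"tx":-0.08,"ty":0,"tz":0,"claw":58},{"ax":0,"ay":0,"az":0,"tx":-0.12,"ty":0,"tz":0,"claw":58},{"ax":0,"ay":0,"az":0,"tx":-0.16,"ty":0,"tz":0,"claw":58},{"ax":0,"ay":0,"az":0,"tx":-0.2,"ty":0,"tz":0,"claw":58}]' | egrep 't:|eef|contact'; done
```

```text
t: 13.8
eef_pos: [0.6177, -0.169, 0.0603]
contact_force: [-1.8, 3.1, 1.1]
t: 14.22
eef_pos: [0.618, -0.1708, 0.0603]
contact_force: [-1.4, 6.3, 1.3]
```

```bash
for i in 1 2; do python3 -m handwheel '[{"ax":0,"ay":0,"az":0,"tx":-0.02,"ty":0,"tz":0,"claw":58},{"ax":0,"ay":0,"az":0,"tx":-0.04,"ty":0,"tz":0,"claw":58},{"ax":0,"ay":0,"az":0,"tx":-0.06,"ty":0,"tz":0,"claw":58},{"ax":0,"ay":0,"az":0,"tx":-0.08,"ty":0,"tz":0,"claw":58},{"ax":0,"ay":0,"az":0,"tx":-0.1,"ty":0,"tz":0,"claw":58}]' | egrep 't:|eef|contact'; done
```

```text
t: 14.63
eef_pos: [0.618, -0.1708, 0.0603]
contact_force: [-2.7, 8.2, 3.3]
t: 15.05
eef_pos: [0.618, -0.1708, 0.0603]
contact_force: [-4.3, 14.0, 4.2]
```

The TCP has stalled at x≈124.6 (125.6 expected when home) and the push force has risen to 14 N, so the pack is home. I'll back off straight, lift and check.

```bash
python3 -m handwheel '[{"ax":0,"ay":0,"az":0,"tx":0.3,"ty":0,"tz":0,"claw":58},{"ax":0,"ay":0,"az":0,"tx":1.5,"ty":0,"tz":0,"claw":58},{"ax":0,"ay":0,"az":0,"tx":4,"ty":0,"tz":0,"claw":58},{"ax":0,"ay":0,"az":0,"tx":5,"ty":0,"tz":-3,"claw":58},{"ax":0,"ay":0,"az":0,"tx":6,"ty":0,"tz":-7,"claw":58}]' | egrep 't:|eef|contact'
for i in 1 2; do python3 -m handwheel '[{"ax":0,"ay":0,"az":0,"tx":3,"ty":0,"tz":-1.5,"claw":58},{"ax":0,"ay":0,"az":0,"tx":6,"ty":0,"tz":-3,"claw":58},{"ax":0,"ay":0,"az":0,"tx":9,"ty":0,"tz":-4.5,"claw":58},{"ax":0,"ay":0,"az":0,"tx":12,"ty":0,"tz":-6,"claw":58},{"ax":0,"ay":0,"az":0,"tx":12,"ty":0,"tz":-6,"claw":58}]' | egrep 't:|eef|contact'; done
python3 -c "from h import *; look('l7')"
```

```text
t: 15.47
eef_pos: [0.607, -0.112, 0.1263]
contact_force: [1.4, 0.2, 0.3]
t: 15.88
eef_pos: [0.5927, 0.0098, 0.1944]
contact_force: [-0.1, 1.1, 0.7]
t: 16.3
eef_pos: [0.5747, 0.1281, 0.2538]
contact_force: [0.2, 0.6, 0.7]
blob 3039 [192.8  69.6] [114.1  88.4] 0.01
[[136.0, 114.0], [136.0, 25.0], [250.0, 25.0], [250.0, 114.0]]
blob 3125 [189.3 -72.4] [114.2  87.9] 0.8
[[132.0, -29.0], [133.0, -117.0], [247.0, -116.0], [246.0, -28.0]]
blob 3133 [ 65.6 -67.1] [ 87.9 113.3] 89.42
[[9.0, -110.0], [122.0, -112.0], [123.0, -24.0], [9.0, -23.0]]
tcp [[-175.2   69.9]] 0.2520773156374853 16.35
```

View pics/l7.png

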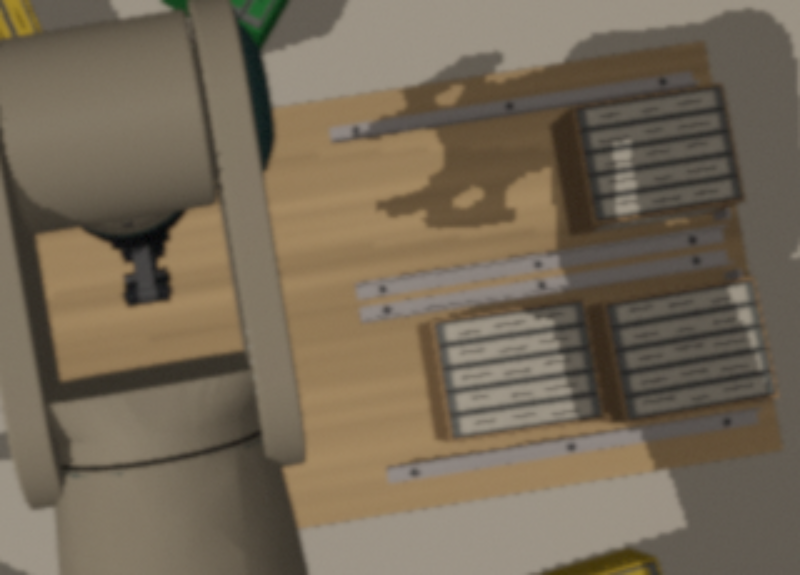

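The pack is at the stop (crop px 580–740, 85–220), square and centred, with its nose at x≈250. The stored packs have not moved and the gripper is clear, so I'm handing in.

```bash
python3 -c "
from workcell import ticket; print(ticket.sign_off())"
```

```text
the job is handed in; nothing more can be done
None
```

The pack sits home against the stop of the empty lane, square and centred to within about 1 mm. No rail contact showed in the pictures or force readings, the stored packs measured unmoved, the gripper stayed away from the case and glass, and the job is handed in at about 16 s.

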